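# Add the second slotted weight to the kitchen press

### The arm

A 6-joint arm with a two-finger parallel gripper is mounted at the origin on the work surface. World frame = base frame: x ahead of the robot, y to its left, z up, the work surface at z = 0. Lengths are in m, angles in rad, forces in N, time in s.
With the tool pointing down it reaches from about 0.325 to 0.775 m from the base axis. Payload 5.5 kg.
Tool frame: the origin (TCP) lies midway between the tips of the shut fingers; the grasp point (between the pads) lies 19 mm behind it; z points along the fingers, y is the line along which they close (so a half turn about z gives the same grasp; the last joint's range is limited). The gripper opens to 88 mm and grips with 3 to 60 N. Pads are 20 mm wide; open, the fingers measure 115 mm over their backs; the gripper's body (75 mm by 178 mm) begins 61 mm behind the grasp point.
Start: joints at [-1.302, 0.091, 1.231, -0, 1.82, -0.057], TCP at [0.192, -0.568, 0.201] pointing down, gripper open.
Joint ranges: [-2.87, 2.87], [-0.86, 2.18], [0.17, 2.46], [-1.51, 4.65], [0.06, 2.69], [-2.65, 2.65]. Speed limits (rad/s): [2.57, 2.57, 3.01, 3.14, 3.14, 3.14].

### API

Orientations are given as a unit quaternion [x, y, z, w].
In Python, from plant import read_state, capture, camera_model, job_done gives the robot as it stands.
- The arm moves only by the tool drive_tool, never from a script. Its argument "deltas" is text: rows parted by semicolons, each of 5 numbers parted by spaces: the opening, from 0 (shut) to 1 (fully open), then the shift along the tool's x, y, z in cm, then the turn about the tool's z in degrees. A call has 1 to 5 rows; each row is the pose to reach, as a shift and turn from the pose commanded when the call began, along the tool's axes at that moment; what a row does not reach only later rows make up. A row lasts 1/8 s, in which the tool goes at most 62.5 mm and 10.7 degrees, less where a joint would pass 70% of its speed; a pose out of reach is approached as far as the arm can. A call with a gripper value outside its range is refused whole. The fingers move at their own pace and stop on an object; "grip_force" is the grip in N (left out, the last holds). Time passes only in rows, so rows that repeat a pose let the fingers close. It gives the time, the measured TCP pose, the force, the opening and the grip force at its end, in the units of the state.
- read_state(): the state, without advancing time (a new reading comes with each control period).
- capture(name): name is "side" or "top"; returns the picture (384x512x3 uint8, blue, green, red); there is no depth.
- camera_model(name): a dict with "fx", "fy", "cx", "cy" (pixels), "origin" and "rotation" of the camera in the world. Camera axes: x right, y down, z forward; pixel columns grow to the right and rows downward; lengths in m; the calibration is good to about 2 mm. A picture is of the moment at which its call begins. camera_model takes no time and is no camera call.
- job_done(): hands the job in; it is judged then, once.
The state is a dict: "clock": time; "joint_pos": joint angles; "qd": joint speeds; "joint_efforts": joint torques, N m; "ee_pos": TCP position; "orientation": TCP orientation; "ft_force": force on the tool from outside, world axes, zero at the start; "wrist_torque": the same for the moment, N m; "grip_width": opening from 0.0 (shut) to 1.0 (fully open); "grip_force": force on a finger pad.
Only numpy, scipy, OpenCV 4.12 (cv2) and the standard library are available. Lean on these libraries where they do the work, as an engineer would, in place of code of your own. Each camera call takes 0.05 s, during which the arm holds its last target. There are 200 camera calls.

### The job

Take the slotted steel weight from the cutting board by its upright handle and slide it sideways onto the stem of the press, above the weight that is already there, with its slot facing the opposite way from that weight's slot. The stem stands a little off the middle of the press, so feel for it and slide gently until it comes up against the end of the slot, then let the weight down so that it nests flat over the raised boss of the lower one, and let go. Do not force the weight against the press or its stem, and leave the bowl, jar and mug where they are.

Things in the scene. Friction and masses are not known exactly. Their poses are not given: they have to be found in the camera images.
- loose_weight: the slotted weight to be added, at first flat on the 10 mm thick red cutting board, about 0.33 kg: a steel disc 72 mm across, 13 mm thick. Origin: centre of its underside; +z up; +x points from the centre out through the open slot. Opposite the slot a steel tongue, 28 mm wide and as high as the disc, reaches out to x = -69 mm and carries an upright black handle
- loose_grip (a point): where to hold the handle, 62 mm from the disc's centre, away from the slot, 38 mm above the underside. The handle is an upright plate 10 mm thick (along x: pinch it across this), 28 mm wide, standing 13 to 50 mm above the underside. Its inner face is 57 mm from the disc's centre, so jaws opened very wide may reach the stem. Axes as for the loose weight
- loose_centre (a point): centre of the loose weight's disc, 6.5 mm above its underside. On top, round the centre, is a raised boss 24 mm across, 3.5 mm high (cut by the slot); underneath is a round recess 29 mm across and 4 mm deep, which takes the boss of the weight below. Axes as for the loose weight
- loose_slot (a point): in the loose weight's slot, 30 mm from the centre along +x, 6.5 mm above the underside. The slot is 11 mm wide, flaring to 27 mm over its last 12 mm at the rim; its flat end is 4.5 mm past the centre (x = -4.5 mm), so when fully home the 8 mm stem stands within 0.5 mm of the disc's centre
- press: the press, fixed: an open wooden box, 166 (x) by 148 (y) mm outside, walls 55 mm high, with a dark wooden plate 114 mm square loose in it, top face 62 mm above the table. Origin: centre of the box's underside; +z up. The plate, with stem and first weight on it, is stuck up to 18 mm off the box's centre along x and 8 mm along y; this shift is not measured and must be seen or felt
- press_top (a point): point over the box's centre at the plate's top face; axes as for the press. The rigid upright steel stem, 8 mm thick, stands on the plate's centre, so up to 18 mm from this point along x and 8 mm along y. It has a black cap 18 mm across from 58 to 67 mm above this point, so a weight can be put on only from the side
- first_weight (a point): point over the box's centre at mid-thickness of the first weight, 6.5 mm above the plate; the first weight's true centre is on the stem's axis. It has the loose one's shape, lies fixed on the plate, slot towards the press's +x, handle towards -x. Its boss's top is 10 mm above this point. The loose weight's centre is 13 mm above this point when nested, 16.5 mm if it only lies on the boss
- bowl: bystander: small steel bowl 110 mm across, 45 mm high. Origin: centre of its underside
- jar: bystander: glass jar 60 mm across, 85 mm high. Origin: centre of its underside
- mug: bystander: white mug 76 mm across, 85 mm high. Origin: centre of its underside
Not all that is in view belongs to the job. What is shaped like the loose_weight but turquoise is not meant.

How it is judged:
By the outcome, as a careful person would: the job done as asked, in the order asked, and still so for the second after the job is handed in, with the robot touching nothing.
It also fails if it takes over 70 s, if anything falls off the work surface, if the arm or the gripper's body presses on something with over 40 N, if the wrist force passes 120 N, or if a joint passes its speed limit or range.

## Working session

There is one attempt and no reset: what is moved stays moved. The work goes in short steps, Python scripts to look and compute and a tool call to move; the robot and the scene stay as the last step left them, time stands still between calls to the robot, and variables do not carry over. Pictures are saved under pics/ and viewed, at most 10 in all, crops included, and the job is handed in when it is done.

Besides the shell and the picture viewer there is one more tool, called after "Call:" in YAML: its name, and indented under it one key for each argument. drive_tool: Moves the arm, as the interface text tells. Its arguments: {"type":"object","properties":{"deltas":{"type":"string"},"grip_force":{"type":"number"}},"required":["deltas"]}

```bash
ls; mkdir -p pics; python3 - <<'E'
from plant import *
import cv2,json
for n in("side","top"):
    cv2.imwrite(f"pics/{n}0.png",capture(n)); m=camera_model(n); print(n,{k:(v if not hasattr(v,'tolist') else v.tolist()) for k,v in m.items()})
print(read_state())
E
```

```text
pics
side {'fx': 487.1044829562364, 'fy': 487.1044829562364, 'cx': 252.08354651152564, 'cy': 199.6816893189963, 'origin': [0.37338051195387667, 1.1468747065720477, 1.1466060144150438], 'rotation': [-0.06106943628958472, 0.9206841999631934, -0.384554167116825, 0.027004081959805543]}
top {'fx': 446.1278053069553, 'fy': 446.1278053069553, 'cx': 260.6290877537989, 'cy': 196.8293957229204, 'origin': [0.4290937738192264, 0.08399449931237907, 1.291022101108741], 'rotation': [-0.6973288753556723, 0.7163558043088378, -0.02143914701874081, 0.010352014458050389]}
{'clock': 0.1, 'joint_pos': array([-1.30169510e+00,  9.17914047e-02,  1.23172415e+00, -1.57832993e-05,
        1.81979220e+00, -5.67147656e-02]), 'qd': array([ 0.00117034, -0.00100083, -0.00190742,  0.00237716, -0.00028775,
        0.00034671]), 'joint_efforts': array([ 3.51283925e-03, -4.47858417e+01, -4.07568848e+01,  7.02208327e-02,
        2.84332037e-02, -1.02424694e-04]), 'ee_pos': array([ 0.19195691, -0.56816064,  0.20043862]), 'orientation': array([ 9.86759765e-01,  1.62186408e-01, -9.85017487e-05, -8.51908051e-04]), 'ft_force': array([-0.45864502,  0.38312878,  0.46085777]), 'wrist_torque': array([0.03726826, 0.00936893, 0.00178883]), 'grip_force': 0.0, 'grip_width': 1.0027858315497031}
```

View pics/top0.png

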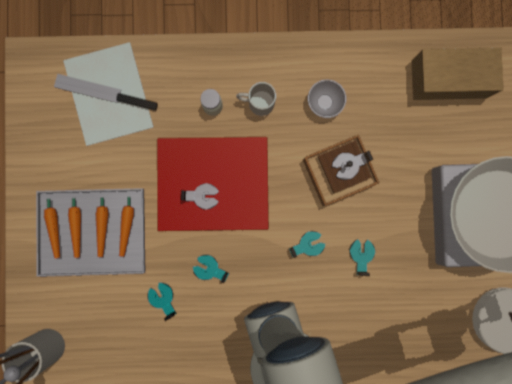

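View pics/side0.png

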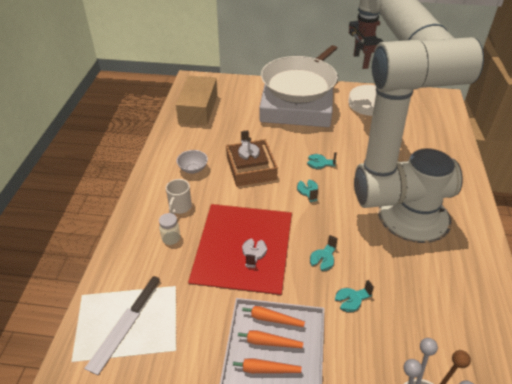

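Candidates in the top view are the grey weight on the red board (203,196), the turquoise ones at (211,268), (162,300), (309,245) and (363,257), and the fixed grey one on the press (349,165). I choose the grey one on the board. Next is a close crop to check it, along with the masks.

```bash
cat > h.py <<'E'
from plant import *
import cv2,numpy as np
from scipy.spatial.transform import Rotation as R
def cam(n):
    m=camera_model(n); r=np.array(m["rotation"]); r=R.from_quat(r) if r.size==4 else R.from_matrix(r)
    return m,r,np.array(m["origin"])
def ray(n,p,z):
    m,r,o=cam(n); d=r.apply([(p[0]-m["cx"])/m["fx"],(p[1]-m["cy"])/m["fy"],1]); return o+d*(z-o[2])/d[2]
def proj(n,P):
    m,r,o=cam(n); c=r.inv().apply(np.array(P)-o); return np.array([m["fx"]*c[0]/c[2]+m["cx"],m["fy"]*c[1]/c[2]+m["cy"]])
def blobs(mask,mn=8):
    k,l,s,c=cv2.connectedComponentsWithStats(mask.astype(np.uint8)); return [(s[i,4],c[i].round(1),l==i) for i in range(1,k) if s[i,4]>=mn]
E
python3 - <<'E'
from h import *
a=cv2.imread("pics/top0.png"); b=cv2.imread("pics/side0.png")
c=lambda i,x,y,w,h,k:cv2.resize(i[y:y+h,x:x+w],None,fx=k,fy=k,interpolation=cv2.INTER_CUBIC)
t=np.vstack([np.hstack([c(a,170,170,66,50,6),c(a,301,130,66,50,6)[:, :]]),np.hstack([c(b,222,228,66,50,6),c(b,220,128,66,50,6)])])
cv2.imwrite("pics/crop0.png",t)
t=np.hstack([c(a,297,130,90,80,4)]); 
for n,i,(x,y,w,h) in(("top",a,(170,170,66,50)),("top",a,(296,130,90,82)),("side",b,(222,228,66,50)),("side",b,(215,125,70,65))):
    p=i[y:y+h,x:x+w]; v=cv2.cvtColor(p,cv2.COLOR_BGR2HSV)
    for nm,m in(("grey",(v[...,1]<60)&(v[...,2]>110)),("black",p.max(2)<55)):
        for s,q,_ in blobs(m): print(n,(x,y),nm,s,q+[x,y])
E
```

```text
top (170, 170) grey 515 [202.6 195.8]
top (170, 170) black 27 [182.8 195.7]
top (296, 130) grey 501 [347.9 164.4]
top (296, 130) black 29 [367.  156.4]
side (222, 228) grey 299 [254.2 248.8]
side (222, 228) grey 12 [249.5 265.4]
side (215, 125) grey 258 [247.9 149.5]
```

View pics/crop0.png

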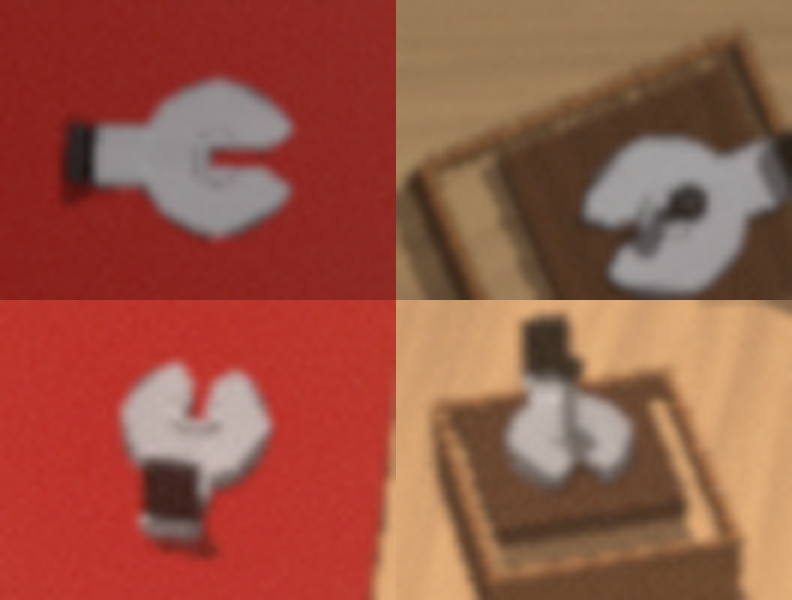

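The crop confirms it: the grey weight on the red board, disc centre about (206.2,196.3), handle (182.8,195.7), slot facing right. The press stem cap is at top (349.7,164.0) and side about (249,139). The fixed weight's disc centre is about (346.2,165.7), with its slot to the lower left.

```bash
python3 - <<'E'
from h import *
a=cv2.imread("pics/top0.png")
d=ray("top",(206.2,196.3),.023); h=ray("top",(182.8,195.7),.06); D=d-h
print("loose disc",d,"handle",h,"dist",np.hypot(*D[:2]),"slot dir",np.degrees(np.arctan2(D[1],D[0])))
# refine centre line using grey mask principal axis
for nm,(x,y,w,hh),z in(("loose",(170,170,66,50),.023),("first",(296,130,90,82),.075)):
    p=a[y:y+hh,x:x+w]; v=cv2.cvtColor(p,cv2.COLOR_BGR2HSV); m=(v[...,1]<60)&(v[...,2]>110)
    yy,xx=np.nonzero(max(blobs(m),key=lambda b:b[0])[2]); P=np.array([ray("top",(i+x,j+y),z)[:2] for i,j in zip(xx,yy)])
    u,s,vt=np.linalg.svd(P-P.mean(0)); print(nm,"mean",P.mean(0),"axis",np.degrees(np.arctan2(*vt[0][::-1])))
f=ray("top",(346.2,165.7),.075);g=ray("top",(367,156.4),.112);c=ray("top",(349.7,164),.129);cs=ray("side",(249,138.5),.129)
print("first disc",f,"cap",c,"cap side",cs,"handle",g,np.hypot(*(f-g)[:2]),"slotdir",np.degrees(np.arctan2(*(c-g)[:2][::-1])))
# press plate/box edges
s=read_state();print(s["ee_pos"],R.from_quat(s["orientation"]).as_matrix().round(3).tolist())
E
```

```text
loose disc [0.49149232 0.21785368 0.023     ] handle [0.4930356  0.27825763 0.06      ] dist 0.060423660707938524 slot dir -91.46354849874204
loose mean [0.49309511 0.22798402] axis 86.99904193467987
first mean [ 0.56634389 -0.17783432] axis -65.92191671906936
first disc [ 0.56282574 -0.1730268   0.075     ] cap [ 0.56112932 -0.170984    0.129     ] cap side [ 0.56330127 -0.16614863  0.129     ] handle [ 0.58222299 -0.22171012  0.112     ] 0.052405337149537635 slotdir 112.57923089272475
[ 0.19195691 -0.56816064  0.20043862] [[0.947, 0.32, -0.0], [0.32, -0.947, 0.002], [0.0, -0.002, -1.0]]
```

Call:
drive_tool:
  deltas: "0.45 3.8 -4.7 -1 4; 0.45 7.6 -9.4 -2 8; 0.45 11.4 -14.1 -3 12; 0.45 15.2 -18.8 -3 16; 0.45 19 -23.5 -3 20"
  grip_force: 25

```text
clock: 0.72
ee_pos: [0.2971, -0.2831, 0.2312]
orientation: [1.0, -0.013, 0.0, -0.0]
ft_force: [0.3, 0.4, 0.1]
grip_width: 0.473
grip_force: 0.0
```

Call:
drive_tool:
  deltas: "0.45 1.9 -5.8 0 0; 0.45 3.8 -11.6 1 0; 0.45 5.7 -17.4 2 0; 0.45 7.6 -23 3 0; 0.45 9.5 -28.6 4 0"

```text
clock: 1.35
ee_pos: [0.3986, 0.0007, 0.1909]
orientation: [1.0, -0.012, 0.0, 0.0]
ft_force: [0.2, -0.4, 0.6]
grip_width: 0.448
grip_force: 0.0
```

Call:
drive_tool:
  deltas: "0.45 1.9 -5.8 2 0; 0.45 3.8 -11.6 4 0; 0.45 5.7 -17.4 6 0; 0.45 7.6 -23 8 0; 0.45 8.7 -28 8 0"

```text
clock: 1.98
ee_pos: [0.4912, 0.278, 0.1086]
orientation: [1.0, -0.012, -0.002, 0.001]
ft_force: [-0.5, 0.3, -0.2]
grip_width: 0.448
grip_force: 0.0
```

```bash
python3 - <<'E'
from h import *
s=read_state();print(s["ee_pos"],R.from_quat(s["orientation"]).as_matrix().round(3).tolist(),s["joint_pos"])
a=capture("top");b=capture("side")
c=lambda i,x,y,w,h,k:cv2.resize(i[y:y+h,x:x+w],None,fx=k,fy=k,interpolation=cv2.INTER_CUBIC)
cv2.imwrite("pics/crop1.png",np.hstack([c(a,150,150,100,100,4),c(b,205,190,100,100,4)]))
print(proj("top",[.494,.28,.06]),proj("side",[.494,.28,.06]))
E
```

```text
[0.49118348 0.27803859 0.10855514] [[1.0, -0.023, -0.004], [-0.023, -1.0, -0.002], [-0.004, 0.002, -1.0]] [ 4.54967332e-01  1.03255791e-03  1.48754278e+00 -2.35646809e-04
  1.65722430e+00  2.04878409e+00]
[182.15939813 195.36729669] [251.70954534 255.17724847]
```

View pics/crop1.png

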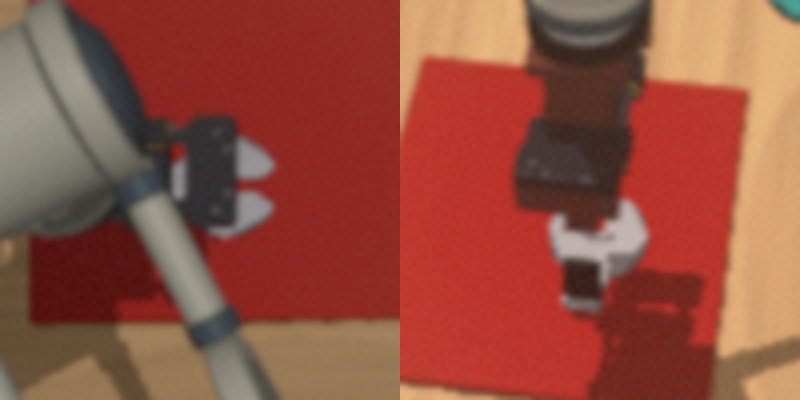

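Call:
drive_tool:
  deltas: "0.45 0.2 -0.3 3 0; 0.45 0.2 -0.3 5 0; 0.45 0.2 -0.3 7 0; 0.45 0.2 -0.3 8.1 0; 0.45 0.2 -0.3 8.1 0"

```text
clock: 2.7
ee_pos: [0.4936, 0.279, 0.0296]
orientation: [1.0, -0.012, -0.001, 0.0]
ft_force: [-0.1, -0.8, -0.5]
grip_width: 0.452
grip_force: 0.0
```

Call:
drive_tool:
  deltas: "0.05 0 0 0 0; 0.05 0 0 0 0; 0.05 0 0 0 0; 0.05 0 0 0 0; 0.05 0 0 0 0"
  grip_force: 25

```text
clock: 3.32
ee_pos: [0.4943, 0.28, 0.0311]
orientation: [1.0, -0.012, 0.0, -0.0]
ft_force: [-0.6, 1.8, 4.6]
grip_width: 0.113
grip_force: 25.0
```

Call:
drive_tool:
  deltas: "0.05 0 0 0 0; 0.05 0 0 0 0; 0.05 0 0 -1 0; 0.05 0 0 -3 0; 0.05 0 0 -6 0"
  grip_force: 55

```text
clock: 3.95
ee_pos: [0.4933, 0.2789, 0.0904]
orientation: [1.0, -0.012, -0.001, 0.001]
ft_force: [0.2, 0.4, -3.6]
grip_width: 0.104
grip_force: 55.0
```

```bash
python3 - <<'E'
from h import *
s=read_state();print(s["ee_pos"],s["ft_force"],s["wrist_torque"],s["grip_width"])
a=capture("top");b=capture("side")
c=lambda i,x,y,w,h,k:cv2.resize(i[y:y+h,x:x+w],None,fx=k,fy=k,interpolation=cv2.INTER_CUBIC)
cv2.imwrite("pics/crop2.png",np.hstack([c(a,150,150,100,100,4),c(b,205,190,100,100,4)]))
E
```

```text
[0.49326037 0.27894185 0.09038845] [ 0.22606632  0.36691014 -3.63882009] [ 0.23878439 -0.02094412 -0.02479864] 0.10359818881987568
```

View pics/crop2.png

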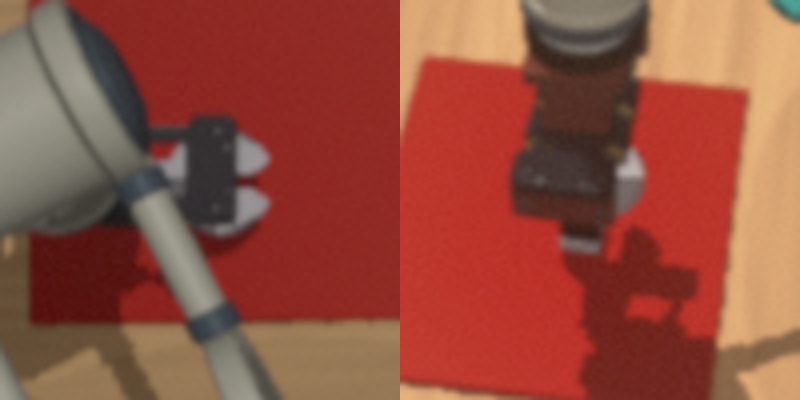

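Call:
drive_tool:
  deltas: "0.05 0.2 2 -1 -3; 0.05 0.5 6 -2 -8; 0.05 0.8 11 -3 -13; 0.05 1.1 16 -3 -18; 0.05 1.4 20 -3 -22"

```text
clock: 4.68
ee_pos: [0.5029, 0.0773, 0.1198]
orientation: [0.984, 0.18, -0.0, 0.0]
ft_force: [0.8, 0.3, -3.6]
grip_width: 0.107
grip_force: 55.0
```

```bash
python3 - <<'E'
from h import *
s=read_state();print(s["ee_pos"],R.from_quat(s["orientation"]).as_matrix().round(3).tolist(),s["joint_pos"],s["ft_force"])
t=ray("top",(217.5,195),.083);h=np.array([.4937,.2789]);d=t[:2]-h;print(t,np.hypot(*d),np.degrees(np.arctan2(d[1],d[0])))
E
```

```text
[0.50290612 0.07731265 0.11976856] [[0.935, 0.355, -0.001], [0.355, -0.935, -0.001], [-0.001, 0.0, -1.0]] [ 8.59852579e-02 -1.55648642e-01  1.61640989e+00 -4.40505773e-04
  1.68168071e+00  1.29429556e+00] [ 0.76409044  0.2806714  -3.6285991 ]
[0.49125138 0.18091276 0.083     ] 0.09801782711447402 -91.43147628030341
```

Call:
drive_tool:
  deltas: "0.05 -1.3 4 0 -1; 0.05 -2.5 8 0 -2; 0.05 -3.6 11.3 0 -2.7; 0.05 -4.1 12.8 0.5 -2.7; 0.05 -4.1 12.8 1 -2.7"

```text
clock: 5.3
ee_pos: [0.5098, -0.0553, 0.1094]
orientation: [0.979, 0.202, -0.001, -0.0]
ft_force: [-0.4, 1.4, -3.5]
grip_width: 0.106
grip_force: 55.0
```

```bash
python3 - <<'E'
from h import *
s=read_state();r=R.from_quat(s["orientation"]).as_matrix();print(s["ee_pos"],r.round(3).tolist(),s["ft_force"],s["wrist_torque"])
a=capture("top");b=capture("side")
c=lambda i,x,y,w,h,k:cv2.resize(i[y:y+h,x:x+w],None,fx=k,fy=k,interpolation=cv2.INTER_CUBIC)
cv2.imwrite("pics/crop3.png",np.hstack([c(a,290,110,100,110,4),c(b,200,105,100,110,4)]))
E
```

```text
[ 0.509801   -0.05529846  0.10938376] [[0.919, 0.395, -0.001], [0.395, -0.919, 0.001], [-0.001, -0.001, -1.0]] [-0.35117057  1.3539026  -3.45229762] [0.17558862 0.05552159 0.03553557]
```

View pics/crop3.png

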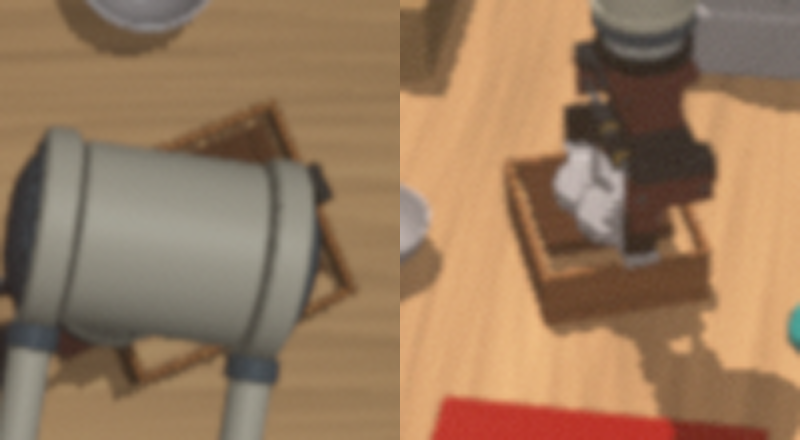

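Side view: the held weight is roughly level, slot towards the stem, just short of the first weight. The stem estimate needs about +3 mm lateral and 66 mm along tool y.

Call:
drive_tool:
  deltas: "0.05 0.3 0.6 -0.3 0; 0.05 0.3 1.2 -0.3 0; 0.05 0.3 1.8 -0.3 0; 0.05 0.3 2.4 -0.3 0; 0.05 0.3 2.4 -0.3 0"

```text
clock: 6.02
ee_pos: [0.5225, -0.0763, 0.1133]
orientation: [0.979, 0.202, -0.0, -0.0]
ft_force: [0.5, 0.4, -4.0]
grip_width: 0.107
grip_force: 55.0
```

Call:
drive_tool:
  deltas: "0.05 0 0.2 0 0; 0.05 0 0.4 0 0; 0.05 0 0.6 0 0; 0.05 0 0.8 0 0; 0.05 0 0.8 0 0"

```text
clock: 6.65
ee_pos: [0.5256, -0.0832, 0.1134]
orientation: [0.979, 0.202, -0.0, -0.0]
ft_force: [0.3, -0.1, -3.4]
grip_width: 0.111
grip_force: 55.0
```

Call:
drive_tool:
  deltas: "0.05 0 0.2 0 0; 0.05 0 0.4 0 0; 0.05 0 0.6 0 0; 0.05 0 0.8 0 0; 0.05 0 0.8 0 0"

```text
clock: 7.28
ee_pos: [0.5288, -0.0906, 0.1134]
orientation: [0.979, 0.202, -0.0, -0.0]
ft_force: [-0.5, -0.7, -3.5]
grip_width: 0.108
grip_force: 55.0
```

```bash
python3 - <<'E'
from h import *
b=capture("side"); cv2.imwrite("pics/crop4.png",cv2.resize(b[120:180,215:295],None,fx=10,fy=10,interpolation=cv2.INTER_CUBIC))
E
```

```text
(no output)
```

View pics/crop4.png

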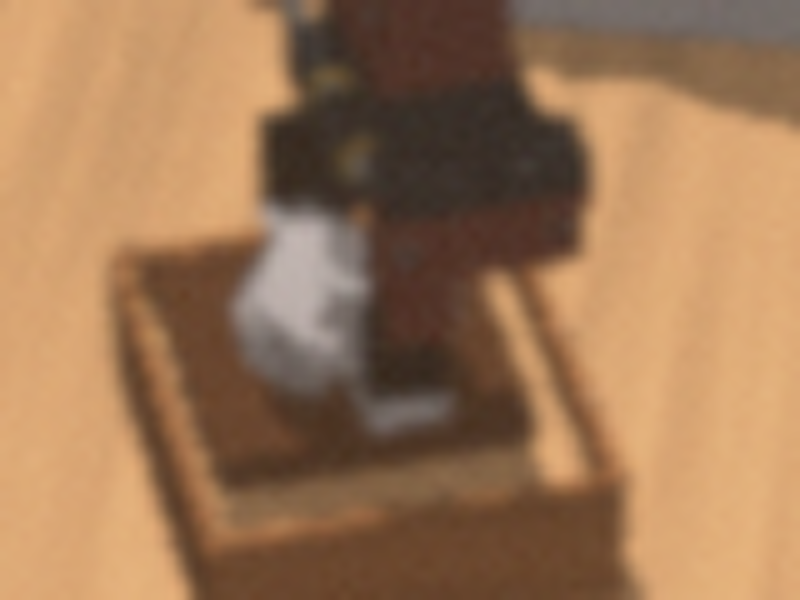

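The side view shows the held disc over the first weight. The stem is hidden behind the gripper, so I go on by feel.

Call:
drive_tool:
  deltas: "0.05 0 0.1 0 0; 0.05 0 0.2 0 0; 0.05 0 0.3 0 0; 0.05 0 0.4 0 0; 0.05 0 0.5 0 0"

```text
clock: 7.95
ee_pos: [0.5308, -0.0951, 0.1134]
orientation: [0.979, 0.203, -0.0, 0.0]
ft_force: [0.6, 0.3, -3.6]
grip_width: 0.106
grip_force: 55.0
```

Call:
drive_tool:
  deltas: "0.05 0 0.1 0 0; 0.05 0 0.2 0 0; 0.05 0 0.3 0 0; 0.05 0 0.4 0 0; 0.05 0 0.5 0 0"

```text
clock: 8.57
ee_pos: [0.5328, -0.0997, 0.1134]
orientation: [0.979, 0.202, -0.0, -0.0]
ft_force: [-0.0, 0.4, -3.4]
grip_width: 0.109
grip_force: 55.0
```

Call:
drive_tool:
  deltas: "0.05 0 0.1 0 0; 0.05 0 0.2 0 0; 0.05 0 0.3 0 0; 0.05 0 0.4 0 0; 0.05 0 0.5 0 0"

```text
clock: 9.2
ee_pos: [0.5348, -0.1043, 0.1134]
orientation: [0.979, 0.202, -0.0, -0.0]
ft_force: [-0.1, 0.5, -3.3]
grip_width: 0.106
grip_force: 55.0
```

Call:
drive_tool:
  deltas: "0.05 0 0.1 0 0; 0.05 0 0.2 0 0; 0.05 0 0.3 0 0; 0.05 0 0.4 0 0; 0.05 0 0.5 0 0"

```text
clock: 9.82
ee_pos: [0.5367, -0.1089, 0.1134]
orientation: [0.979, 0.203, -0.0, -0.0]
ft_force: [0.1, -0.5, -3.1]
grip_width: 0.106
grip_force: 55.0
```

Call:
drive_tool:
  deltas: "0.05 0 0.1 0 0; 0.05 0 0.2 0 0; 0.05 0 0.3 0 0; 0.05 0 0.3 0 0"

```text
clock: 10.32
ee_pos: [0.5379, -0.1117, 0.1134]
orientation: [0.979, 0.202, -0.0, 0.0]
ft_force: [1.0, 0.7, -3.1]
grip_width: 0.108
grip_force: 55.0
```

Call:
drive_tool:
  deltas: "0.05 0 0.1 0 0; 0.05 0 0.2 0 0; 0.05 0 0.2 0 0"

```text
clock: 10.7
ee_pos: [0.5387, -0.1135, 0.1134]
orientation: [0.979, 0.202, -0.0, 0.0]
ft_force: [-0.1, 0.7, -2.5]
grip_width: 0.103
grip_force: 55.0
```

Call:
drive_tool:
  deltas: "0.05 0 0.1 0 0; 0.05 0 0.2 0 0; 0.05 0 0.2 0 0"

```text
clock: 11.08
ee_pos: [0.5394, -0.1148, 0.1135]
orientation: [0.979, 0.203, -0.0, -0.0]
ft_force: [-1.1, 2.0, -2.0]
grip_width: 0.107
grip_force: 55.0
```

Call:
drive_tool:
  deltas: "0.05 0 0.1 0 0; 0.05 0 0.1 0 0"

```text
clock: 11.32
ee_pos: [0.5396, -0.115, 0.1137]
orientation: [0.979, 0.203, -0.0, -0.001]
ft_force: [-2.8, 5.7, -0.9]
grip_width: 0.11
grip_force: 55.1
```

Contact is about 6 N straight along the slot with no lateral force. It is at TCP (0.5396,-0.115), which puts the stem at (0.564,-0.1715), as measured. I ease off and lower.

Call:
drive_tool:
  deltas: "0.05 0 -0.2 0 0; 0.05 0 -0.2 0.3 0; 0.05 0 -0.2 0.6 0; 0.05 0 -0.2 0.9 0; 0.05 0 -0.2 0.9 0"

```text
clock: 11.95
ee_pos: [0.5389, -0.1145, 0.1039]
orientation: [0.979, 0.202, -0.0, -0.0]
ft_force: [0.0, -0.0, -3.6]
grip_width: 0.104
grip_force: 55.0
```

Call:
drive_tool:
  deltas: "0.05 0 0 0.1 0; 0.05 0 0 0.2 0; 0.05 0 0 0.3 0; 0.05 0 0 0.3 0"

```text
clock: 12.45
ee_pos: [0.539, -0.1143, 0.1013]
orientation: [0.979, 0.202, -0.0, -0.0]
ft_force: [0.0, 0.5, -3.3]
grip_width: 0.108
grip_force: 55.0
```

Call:
drive_tool:
  deltas: "0.05 0 0 0.1 0; 0.05 0 0 0.2 0; 0.05 0 0 0.2 0"

```text
clock: 12.82
ee_pos: [0.539, -0.1143, 0.0993]
orientation: [0.979, 0.203, -0.0, -0.0]
ft_force: [0.3, -0.5, -4.0]
grip_width: 0.102
grip_force: 55.0
```

Call:
drive_tool:
  deltas: "0.05 0 0 0.1 0; 0.05 0 0 0.2 0; 0.05 0 0 0.2 0"

```text
clock: 13.2
ee_pos: [0.539, -0.1143, 0.0973]
orientation: [0.979, 0.202, -0.0, -0.0]
ft_force: [-0.8, 0.0, -2.6]
grip_width: 0.102
grip_force: 55.0
```

Call:
drive_tool:
  deltas: "0.05 0 0 0.1 0; 0.05 0 0 0.1 0"

```text
clock: 13.45
ee_pos: [0.5392, -0.1143, 0.0966]
orientation: [0.979, 0.203, 0.0, 0.0]
ft_force: [-0.5, -0.4, -3.1]
grip_width: 0.108
grip_force: 55.0
```

Call:
drive_tool:
  deltas: "0.05 0 0 0.05 0; 0.05 0 0 0.1 0; 0.05 0 0 0.1 0"

```text
clock: 13.82
ee_pos: [0.5392, -0.1142, 0.096]
orientation: [0.979, 0.203, 0.0, 0.0]
ft_force: [-1.6, 2.0, 1.4]
grip_width: 0.109
grip_force: 55.0
```

Contact is at TCP z 0.096, which is the nested height (0.075 + 0.021). I release gently and lift straight up.

Call:
drive_tool:
  deltas: "0.05 0 0 0 0; 0.05 0 0 0 0; 0.05 0 0 0 0"
  grip_force: 5

```text
clock: 14.2
ee_pos: [0.5393, -0.1142, 0.096]
orientation: [0.979, 0.203, 0.0, -0.0]
ft_force: [-2.6, 3.3, 5.3]
grip_width: 0.115
grip_force: 5.0
```

Call:
drive_tool:
  deltas: "0.2 0 0 0 0; 0.35 0 0 0 0; 0.35 0 0 0 0; 0.35 0 0 0 0; 0.35 0 0 0 0"

```text
clock: 14.82
ee_pos: [0.5391, -0.1144, 0.0954]
orientation: [0.979, 0.202, -0.0, 0.0]
ft_force: [0.4, 1.0, -0.3]
grip_width: 0.349
grip_force: 0.0
```

Call:
drive_tool:
  deltas: "0.35 0 0 -0.5 0; 0.35 0 0 -1.5 0; 0.35 0 0 -3 0; 0.35 0 0 -6 0; 0.35 0 0 -10 0"

```text
clock: 15.45
ee_pos: [0.5388, -0.1143, 0.1967]
orientation: [0.979, 0.202, -0.0, -0.0]
ft_force: [1.4, -0.9, 0.4]
grip_width: 0.353
grip_force: 0.0
```

Call:
drive_tool:
  deltas: "0.35 0 -5 0 0; 0.35 0 -10 0 0; 0.35 0 -15 0 0; 0.35 0 -20 0 0; 0.35 0 -25 0 0"

```text
clock: 16.08
ee_pos: [0.4393, 0.1165, 0.197]
orientation: [0.979, 0.202, 0.001, -0.0]
ft_force: [-0.0, 0.5, -0.9]
grip_width: 0.348
grip_force: 0.0
```

```bash
python3 - <<'E'
from h import *
a=capture("top");b=capture("side")
c=lambda i,x,y,w,h,k:cv2.resize(i[y:y+h,x:x+w],None,fx=k,fy=k,interpolation=cv2.INTER_CUBIC)
cv2.imwrite("pics/crop5.png",np.hstack([c(a,300,130,80,100,5),c(b,210,105,80,100,5)]))
E
```

```text
(no output)
```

View pics/crop5.png

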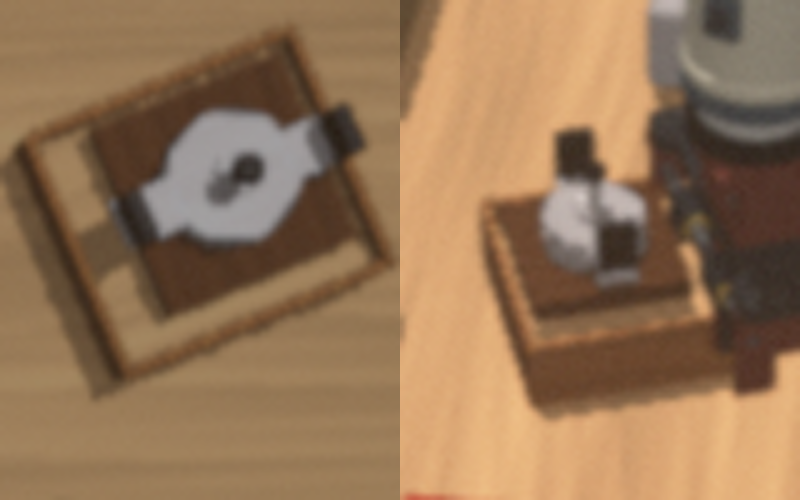

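The top view shows the two discs concentric round the stem, with the cap at about (348,163) and the handles opposite each other. The side view shows the weight lying flat, and the gripper is clear.

```bash
python3 -c "
from plant import *
print(job_done())"
```

```text
the job is handed in; nothing more can be done
None
```

The slotted weight is on the stem above the first one, slot facing the opposite way, and looks nested flat; I let go, backed the gripper clear and handed the job in at about 16 s on the robot's clock (the hand-in gave no verdict).

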